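# Run the screw press down on a glued-up blank

## Robot

A 6-joint arm with a two-finger parallel gripper is mounted at the origin on the work surface. World frame = base frame: x ahead of the robot, y to its left, z up, the work surface at z = 0. Lengths are in m, angles in degrees, forces in N, time in s.
With the tool pointing down it reaches from about 0.425 to 0.925 m from the base axis. Payload 12.5 kg.
Tool frame: the origin (TCP) lies on the centre line of the jaws, within the pads' length; the fingertips stand 22 mm ahead of it and the grasp point (between the pads) lies 3 mm ahead of it; z points along the fingers, y is the direction in which the jaws open and shut (so a half turn about z gives the same grasp; the last joint's range is limited). The gripper opens to 85 mm and grips with 20 to 120 N. Pads are 22 mm wide; open, the fingers measure 114 mm over their backs; the gripper's body (76 mm by 85 mm) begins 54 mm behind the grasp point. The pads swing forward as they close: fully open they stand 13 mm farther back than shut.
Start: joints at [62.132, 28.126, 89.318, -0, 62.55, -6.05], TCP at [0.232, 0.58, 0.231] pointing down, gripper open.
Joint ranges: [-177.58, 177.58], [-47.91, 125.51], [2.72, 160], [-65.01, 245.01], [3.68, 167.84], [-153.87, 153.87]. Speed limits (degrees/s): [127.2, 127.2, 159.86, 180, 180, 180].

## Interface

Orientations are given as a 3x3 rotation matrix whose columns are the frame's x, y, z axes.
In Python, from bench import arm gives the robot as it stands. The module is installed in compiled form; this text tells all that it offers.
- The arm moves only by the tool send_rows, never from a script. Its argument "moves" is a list of rows, each a list of 5 numbers: the opening, from 0 (shut) to 1 (fully open), then the shift along the tool's x, y, z in cm, then the turn about the tool's z in degrees. A call has 1 to 12 rows; each row is the pose to reach, as a shift and turn from the pose measured when the call began, along the tool's axes at that moment; what a row does not reach only later rows make up. A row lasts 1/12 s, in which the tool goes at most 41.7 mm and 7.16 degrees, less where a joint would pass 70% of its speed; a pose out of reach is approached as far as the arm can. A call with a gripper value outside its range is refused whole. The fingers move at their own pace and stop on an object; "newtons" is the grip in N (left out, the last holds). Time passes only in rows, so rows that repeat a pose let the fingers close. It gives the time, the measured TCP pose, the force and the opening at its end, in the units of the state.
- arm.get_obs(): the state, without advancing time (a new reading comes with each control period).
- arm.capture(name): name is "scene" or "top" or "wrist"; returns a dict with "img" (420x560x3 uint8, red, green, blue), "depth" (420x560 float32, m along the optical axis (not along the pixel's ray), 0 where there is no reading), "mtx" (3x3 intrinsics, pixels), "rvec" (rotation vector, rad) and "tvec" (3), from world to camera coordinates, as OpenCV has them; the wrist camera has in their place "tool_from_camera" (4x4, takes a point from camera to tool coordinates, whose origin is the TCP and whose axes are the flange's). Camera axes: x right, y down, z forward; pixel columns grow to the right and rows downward; lengths in m; the calibration is good to about 2 mm. A picture is of the moment at which its call begins: read the wrist's pose just before it.
- arm.job_done(): hands the job in, once; it reports no verdict.
The state is a dict: "time": time; "joint_pos": joint angles; "joint_velocities": joint speeds; "joint_torque": joint torques, N m; "tool_pos": TCP position; "orientation": TCP orientation; "contact_force": force on the tool from outside, world axes, zero at the start; "wrist_torque": the same for the moment, N m; "gripper_width": finger opening in m.
Only numpy, scipy, OpenCV 4.12 (cv2) and the standard library are available. Lean on these libraries where they do the work, as an engineer would, in place of code of your own. Each camera call takes 0.05 s, during which the arm holds its last target. There are 200 camera calls.

## Task

A glued-up spectacle blank lies on the bed of the bench screw press. Push the press's spoked handle round clockwise with a fingertip, without taking a spoke between the fingers, until the platen is down on the blank and clamps it firmly. Leave the press closed, the blank where it lies and the things around the press alone.

Things in the scene. Friction and masses are not known exactly. Their poses are not given: they have to be found in the camera images.
- press: Bench screw press, fixed. Origin: centre of the underside of its base, z up. Dark base 200 (own x) by 250 by 20 mm, steel bed on it, top 26 mm above the bench; 20 mm columns at own y +95 and -95 mm; crosshead 52 by 235 mm from 125 to 160 mm up (boss and column nuts to 176 mm). The upright screw through its middle (own x = y = 0) carries the three-spoked handle on top.
- handle (a joint): Handle angle in rad, growing clockwise seen from above; 0 = fully raised, range 0 to 5.4, starts at 0 to 3. Each rad clockwise lowers handle and platen together by 2.55 mm. The platen meets the blank at about 4.9 to 5.0; beyond, resistance grows as the rubber is squeezed. Turns with about 0.25 N m of friction, stays where left, springs back up to 0.2 after hard tightening.
- spoke0: A spoke of the handle: level steel rod with a black ball knob. Origin on the screw axis, on the rods' centre line; own x points out along this rod, z up. Rod 12 mm thick, from 18 to 90 mm off the axis; knob 30 mm in diameter, centred 97 mm off. Rod centre line 225 mm above the bench when fully raised, about 212 mm when closed. Hub: radius 23 mm, up to 20 mm above that line.
- spoke1: Second spoke, alike, 120 degrees anticlockwise of spoke0 seen from above. Origin on the screw axis, on the rods' centre line; own x points out along this rod, z up. Rod 12 mm thick, from 18 to 90 mm off the axis; knob 30 mm in diameter, centred 97 mm off.
- spoke2: Third spoke, alike, 240 degrees anticlockwise of spoke0 seen from above. Origin on the screw axis, on the rods' centre line; own x points out along this rod, z up. Rod 12 mm thick, from 18 to 90 mm off the axis; knob 30 mm in diameter, centred 97 mm off.
- platen: The moving platen: aluminium plate 90 (own x) by 120 mm, 12 mm thick, with a 4 mm black rubber facing below. Origin at the centre of the underside of the rubber; this is 36 mm above the bench when it touches the blank. It moves only straight up and down, with the screw.
- blank: The glued-up spectacle blank, loose on the bed: brown and amber acetate plate 160 by 64 by 10 mm, 0.13 kg, lying flat with its long side about along the press's own x, so that its ends stick out from under the platen. Origin at the centre of its underside.
- jar: Bystander: amber glue jar with a black cap, 56 mm in diameter, 75 mm high, standing beside the press. Origin at the centre of its underside.
- driver: Bystander: screwdriver with a wooden handle, 170 mm long, 26 mm thick, lying along its own x. Origin under its middle.
- clamp: Bystander: yellow plastic spring clamp, about 120 by 70 mm, 24 mm high, lying on its side. Origin under its middle.
Mind the look-alikes: they are no part of the job. Of the things shaped like the blank, the brown one is meant.

How it is judged (in metres and radians):
At the end, for the whole second after the job is handed in: The platen bears on the blank with more than 20 N and stays so with the handle at rest and let go; the blank lies within 6 mm of where it lay, and the jar, screwdriver and clamp within 20 mm of where they were (contact force between platen and blank above 20 N and value of joint handle above 4.8 rad and velocity of joint handle between -0.05 and 0.05 rad/s and distance of blank from where it was at the start of the episode below 0.006 m and distance of each of jar, driver, clamp from where it was at the start of the episode below 0.02 m and angle between jar's own z axis and vertical below 0.1 rad); the robot touches nothing.
It fails at once if a spoke or its knob was taken between the fingers instead of being pushed ((y of the grasp point in the frame of spoke0 between -0.006 and 0.006 m and z of the grasp point in the frame of spoke0 between -0.02 and 0.014 m and x of the grasp point in the frame of spoke0 between 0.022 and 0.118 m) or (y of the grasp point in the frame of spoke1 between -0.006 and 0.006 m and z of the grasp point in the frame of spoke1 between -0.02 and 0.014 m and x of the grasp point in the frame of spoke1 between 0.022 and 0.118 m) or (y of the grasp point in the frame of spoke2 between -0.006 and 0.006 m and z of the grasp point in the frame of spoke2 between -0.02 and 0.014 m and x of the grasp point in the frame of spoke2 between 0.022 and 0.118 m)).
It fails at once if the blank was shifted in the press (distance of blank from where it was at the start of the episode above 0.008 m).
It fails at once if a bystander was knocked, lifted or carried off (distance of any of jar, driver, clamp from where it was at the start of the episode above 0.03 m).
It also fails if it takes over 48 s, if anything falls off the work surface, if the arm or the gripper's body presses on something with over 40 N, if the wrist force passes 120 N, or if a joint passes its speed limit or range.

## Working session

There is one attempt and no reset: what is moved stays moved. The work goes in short steps, Python scripts to look and compute and a tool call to move; the robot and the scene stay as the last step left them, time stands still between calls to the robot, and variables do not carry over. Pictures are saved under pics/ and viewed, about 8 in all and at most 12, crops included, and the job is handed in when it is done.

Besides the shell and the picture viewer there is one more tool, called after "Call:" as name(argument=value, ...) on one line, values as JSON. send_rows: Moves the arm, as the interface text tells. Its arguments: {"type":"object","properties":{"moves":{"type":"array"},"newtons":{"type":"number"}},"required":["moves"]}

```bash
mkdir -p pics; python3 - <<'E'
from bench import arm
import cv2,numpy as np
o=arm.get_obs();print(o)
for n in("scene","top"):
    c=arm.capture(n);np.savez(n+".npz",**c);cv2.imwrite(f"pics/{n}0.png",c["img"][:,:,::-1])
    R=cv2.Rodrigues(c["rvec"])[0];print(n,c["mtx"],-R.T@c["tvec"],R)
E
```

```text
{'time': 0.0, 'joint_pos': array([ 6.21333271e+01,  2.81623396e+01,  8.93520089e+01, -2.97343906e-04,
        6.25466415e+01, -6.04857569e+00]), 'joint_velocities': array([-0.01783616,  0.10205588, -0.02042348,  0.02861814, -0.06260815,
       -0.10938524]), 'joint_torque': array([ 2.29277139e-03, -6.18462539e+01, -2.61597687e+01, -6.46455902e-06,
        4.02117046e-03,  1.25317101e-06]), 'tool_pos': array([0.23214065, 0.58004024, 0.23023601]), 'orientation': array([[-9.28369345e-01,  3.71658600e-01, -4.93481791e-04],
       [ 3.71658912e-01,  9.28368872e-01, -9.43189790e-04],
       [ 1.07588536e-04, -1.05903539e-03, -9.99999433e-01]]), 'contact_force': array([-0.48128484,  0.72338964,  0.11625516]), 'wrist_torque': array([-0.00027735, -0.05893922,  0.00207951]), 'gripper_width': 0.08543908695637904}
scene [[416.15328639   0.         280.83391355]
 [  0.         416.15328639 210.63940647]
 [  0.           0.           1.        ]] [1.04782792 0.02249093 0.88849024] [[ 0.11942588  0.99274536 -0.01393217]
 [ 0.82763707 -0.10729508 -0.55091257]
 [-0.54841075  0.05426244 -0.83444667]]
top [[501.65641915   0.         274.01658486]
 [  0.         501.65641915 208.88595608]
 [  0.           0.           1.        ]] [0.4595045  0.05804817 1.39967428] [[ 0.01284972 -0.99988722  0.00777373]
 [-0.99612471 -0.01347709 -0.08691332]
 [ 0.08700829 -0.00662679 -0.99618555]]
```

View pics/scene0.png

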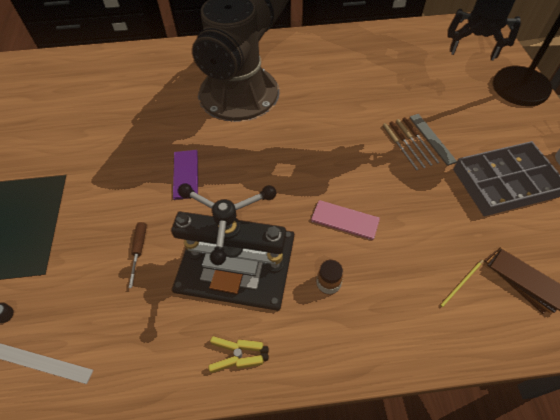

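View pics/top0.png

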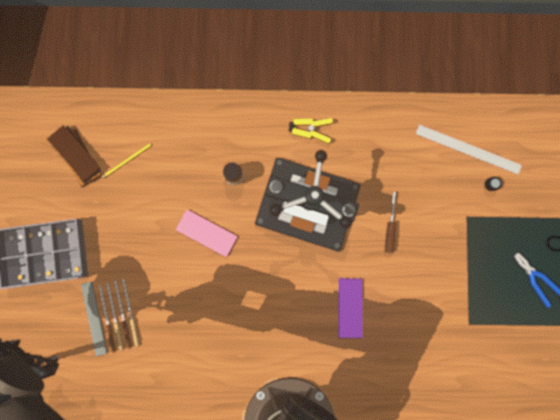

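The scene view shows the press with its hub at (224,211) and knobs at (185,190), (269,192), (218,256). The jar is at (330,277), the driver at (138,255) and the clamp at (238,353). The top view shows the hub at (315,195) and knobs at about (320,156), (276,210), (349,210). Plates shaped like the blank in the top view are pink (207,232), purple (351,308) and the brown one under the platen (317,178)/(302,226). The brown one is meant, and I won't be touching any of them directly.

```bash
cat > h.py <<'E'
import cv2,numpy as np
def cloud(c):
    K=c["mtx"];d=c["depth"];v,u=np.indices(d.shape)
    P=np.stack([(u-K[0,2])/K[0,0]*d,(v-K[1,2])/K[1,1]*d,d],-1)
    R=cv2.Rodrigues(c["rvec"])[0]
    W=(P-c["tvec"])@R; W[d==0]=np.nan
    return W
def ray(c,px,z):
    R=cv2.Rodrigues(c["rvec"])[0];C=-R.T@c["tvec"]
    r=R.T@np.linalg.solve(c["mtx"],[*px,1.]);return C+r*(z-C[2])/r[2]
def pix(c,p): return cv2.projectPoints(np.float64(p).reshape(-1,3),c["rvec"],c["tvec"],c["mtx"],None)[0].reshape(-1,2)
E
python3 - <<'E'
from h import *
for n,(cu,cv),s in(("scene",(226,220),85),("top",(315,190),60)):
    c=dict(np.load(n+".npz"));W=cloud(c)
    m=np.zeros(W.shape[:2],bool);m[cv-s:cv+s,cu-s:cu+s]=1
    m&=(W[...,2]>.195)
    P=W[m];print(n,len(P),P.min(0),P.max(0))
    # dark knob blobs
    g=c["img"].max(-1)
    k,l,st,ce=cv2.connectedComponentsWithStats((m&(g<75)).astype(np.uint8))
    for i in range(1,k):
        if st[i,4]>15: print(st[i],ce[i].round(1),ray(c,ce[i],.22).round(4),np.nanmedian(W[l==i],0).round(3))
    hi=m&(W[...,2]>np.nanpercentile(P[:,2],97));print("hi",np.nanmedian(W[hi],0))
    hz=W[m&(W[...,2]>.225)];print(len(hz),hz.mean(0) if len(hz) else 0)
    im=c["img"][cv-s:cv+s,cu-s:cu+s,::-1];cv2.imwrite(f"pics/{n}crop.png",cv2.resize(im,None,fx=4,fy=4,interpolation=2)[:600])
    # jar, base
    for nm,px in((("jar",(330,268)),("d1",(141,228)),("d2",(131,283))) if n=="scene" else (("jar",(233,173)),("d1",(394,192)),("d2",(390,250)),("c",(312,129)))):
        print(nm,W[px[1],px[0]].round(3))
E
```

```text
scene 1611 [ 0.52279396 -0.13311341  0.20455083] [0.70713608 0.06030259 0.24098109]
[178 183  16  15 172] [184.8 190.3] [ 0.5355 -0.1185  0.22  ] [ 0.542 -0.117  0.228]
[260 185  16  15 182] [268.  192.3] [0.562  0.0459 0.22  ] [0.568 0.046 0.228]
[212 200  25  26 413] [224.  212.3] [ 0.5981 -0.0431  0.22  ] [ 0.607 -0.04   0.234]
[210 247  16  18 230] [217.6 255.8] [ 0.6905 -0.0586  0.22  ] [ 0.696 -0.058  0.229]
hi [ 0.59582282 -0.04579371  0.23927465]
984 [ 0.6048979  -0.04377649  0.23132832]
jar [0.673 0.162 0.075]
d1 [ 0.486 -0.265  0.024]
d2 [ 0.625 -0.282  0.013]
top 1078 [ 0.52161592 -0.13352955  0.2044078 ] [0.70726121 0.05973847 0.24416787]
[316 151  10  10  48] [321.  155.6] [ 0.6915 -0.0602  0.22  ] [ 0.69  -0.059  0.232]
[305 187  20  19 119] [315.2 196. ] [ 0.5946 -0.0468  0.22  ] [ 0.593 -0.047  0.236]
[270 203  12  13  97] [275.5 208.5] [0.5634 0.0467 0.22  ] [0.563 0.046 0.23 ]
[339 216  14  12  93] [345.6 221.6] [ 0.5348 -0.119   0.22  ] [ 0.535 -0.118  0.231]
hi [ 0.59678719 -0.04425712  0.24183956]
824 [ 0.59521486 -0.04418397  0.23218042]
jar [0.67  0.16  0.076]
d1 [ 0.632 -0.285  0.015]
d2 [ 0.471 -0.27   0.024]
c [ 0.804 -0.054  0.029]
```

View pics/topcrop.png

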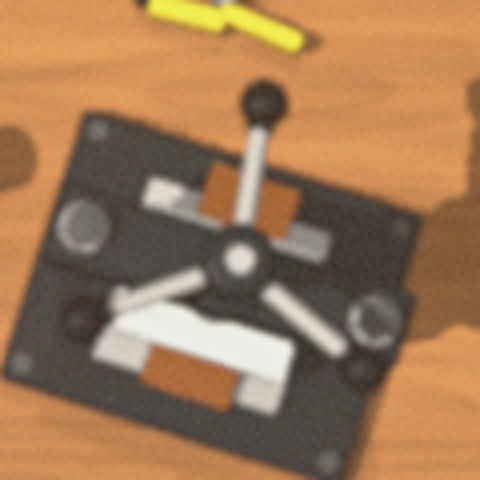

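The crop confirms the brown blank lies under the platen, with its ends at crop (270,195) and (187,378). The two views agree on the layout: hub at (0.596,-0.044), knobs at angles -9°, 110° and -129°, radius about 97 mm. I'll push the 110° spoke clockwise with shut fingers at radius 60 mm, entering the gap at 150°.

Call:
send_rows(moves=[[0, -1, -1, -2, 0], [0, -3, -2.5, -5, 0], [0, -6, -5, -8, 0], [0, -9, -7.5, -8, 0], [0, -12, -10, -8, 0], [0, -15, -12.7, -8, 0], [0, -18, -15.3, -8, 0], [0, -21, -17.9, -8, 0], [0, -24, -20.5, -8, 0], [0, -27, -23, -8, 0], [0, -30, -25.6, -8, 0], [0, -33, -28.1, -8, 0]], newtons=40)

```text
time: 1.1
tool_pos: [0.4344, 0.1947, 0.3105]
orientation: [[-0.928, 0.372, -0.001], [0.372, 0.928, -0.001], [0.0, -0.001, -1.0]]
contact_force: [1.3, 0.6, 0.3]
gripper_width: -0.0002
```

Call:
send_rows(moves=[[0, -3, -2.5, 0, 0], [0, -6, -5.1, 0, 0], [0, -9, -7.7, 0, 0], [0, -12, -10.2, 0, 0], [0, -15, -12.8, 0, 0], [0, -17, -14.5, 0, 0], [0, -17.9, -15.3, 0, 0], [0, -17.9, -15.3, 0, 0], [0, -17.9, -15.3, 0, 0]])

```text
time: 1.85
tool_pos: [0.5434, -0.0137, 0.3102]
orientation: [[-0.928, 0.372, -0.002], [0.372, 0.928, -0.001], [0.001, -0.001, -1.0]]
contact_force: [-0.6, 0.5, -0.3]
gripper_width: -0.0
```

```bash
python3 - <<'E'
from bench import arm
from h import *
o=arm.get_obs();print(o["tool_pos"],o["joint_pos"])
c=arm.capture("scene");cv2.imwrite("pics/s1.png",cv2.resize(c["img"][100:310,120:400,::-1],None,fx=2.5,fy=2.5))
E
```

```text
[ 0.54342159 -0.01367688  0.31022057] [-8.38442984e+00  1.72171865e+01  9.43691303e+01 -4.62679678e-02
  6.85032069e+01 -7.65020162e+01]
```

View pics/s1.png

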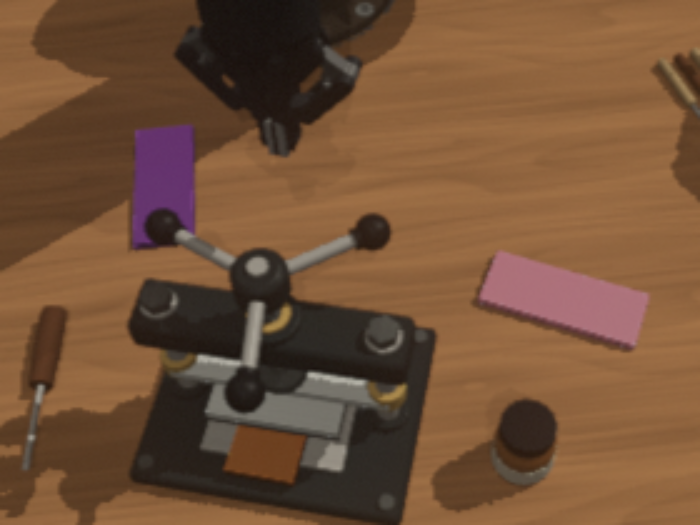

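The view shows the shut fingers above the gap between the knobs at crop (163,225) and (373,231), with everything undisturbed. I'm descending into the gap.

Call:
send_rows(moves=[[0, 0, 0, 2, 0], [0, 0, 0, 4, 0], [0, 0, 0, 6, 0], [0, 0, 0, 8, 0], [0, 0, 0, 9.2, 0], [0, 0, 0, 9.2, 0], [0, 0, 0, 9.2, 0]])

```text
time: 2.48
tool_pos: [0.5428, -0.0119, 0.2187]
orientation: [[-0.929, 0.37, -0.002], [0.37, 0.929, -0.0], [0.002, -0.001, -1.0]]
contact_force: [0.9, -0.4, 0.4]
gripper_width: 0.0004
```

```bash
cat > arc.py <<'E'
import sys
from bench import arm
from h import *
# arc.py target_end_angle step radius n z: print rows in tool cm
a0,st,r,n,z=map(float,sys.argv[1:6])
o=arm.get_obs();p=o["tool_pos"];R=o["orientation"]
H=np.array([.596,-.044]);d=p[:2]-H
print("now ang",np.degrees(np.arctan2(d[1],d[0])),"r",np.hypot(*d),"F",o["contact_force"].round(1))
rows=[]
for i in range(int(n)):
    a=np.radians(a0-st*(i+1));t=np.r_[H+r*np.array([np.cos(a),np.sin(a)]),z]
    s=R.T@(t-p)*100;rows.append([0,*s.round(1).tolist(),0])
print(rows)
E
python3 arc.py 150 5 .06 12 .217;
```

```text
now ang 148.8879069638675 r 0.06219224733594971 F [ 0.9 -0.4  0.4]
[[0, -0.3, 0.4, 0.2, 0], [0, -0.4, 0.9, 0.2, 0], [0, -0.6, 1.4, 0.2, 0], [0, -0.9, 1.8, 0.2, 0], [0, -1.1, 2.3, 0.2, 0], [0, -1.4, 2.7, 0.2, 0], [0, -1.8, 3.1, 0.2, 0], [0, -2.1, 3.5, 0.2, 0], [0, -2.5, 3.8, 0.2, 0], [0, -3.0, 4.1, 0.2, 0], [0, -3.4, 4.3, 0.2, 0], [0, -3.9, 4.6, 0.2, 0]]
```

Call:
send_rows(moves=[[0, -0.3, 0.4, 0.2, 0], [0, -0.4, 0.9, 0.2, 0], [0, -0.6, 1.4, 0.2, 0], [0, -0.9, 1.8, 0.2, 0], [0, -1.1, 2.3, 0.2, 0], [0, -1.4, 2.7, 0.2, 0], [0, -1.8, 3.1, 0.2, 0], [0, -2.1, 3.5, 0.2, 0], [0, -2.5, 3.8, 0.2, 0], [0, -3.0, 4.1, 0.2, 0], [0, -3.4, 4.3, 0.2, 0], [0, -3.9, 4.6, 0.2, 0]])

```text
time: 3.48
tool_pos: [0.5949, 0.0166, 0.2159]
orientation: [[-0.929, 0.37, -0.006], [0.37, 0.929, -0.001], [0.006, -0.003, -1.0]]
contact_force: [-6.1, -1.4, -0.2]
gripper_width: -0.0
```

```bash
python3 arc.py 90 5 .06 12 .215;python3 - <<'E'
from bench import arm
from h import *
c=arm.capture("scene");cv2.imwrite("pics/s2.png",cv2.resize(c["img"][100:310,120:400,::-1],None,fx=2.5,fy=2.5))
E
```

```text
now ang 91.0006302829512 r 0.0605661217591034 F [-6.1 -1.4 -0.2]
[[0, -0.6, 0.2, 0.1, 0], [0, -1.1, 0.3, 0.1, 0], [0, -1.6, 0.4, 0.1, 0], [0, -2.2, 0.4, 0.1, 0], [0, -2.7, 0.4, 0.1, 0], [0, -3.2, 0.4, 0.1, 0], [0, -3.7, 0.3, 0.1, 0], [0, -4.2, 0.1, 0.1, 0], [0, -4.7, -0.1, 0.1, 0], [0, -5.2, -0.3, 0.1, 0], [0, -5.6, -0.6, 0.1, 0], [0, -6.1, -0.9, 0.1, 0]]
```

View pics/s2.png

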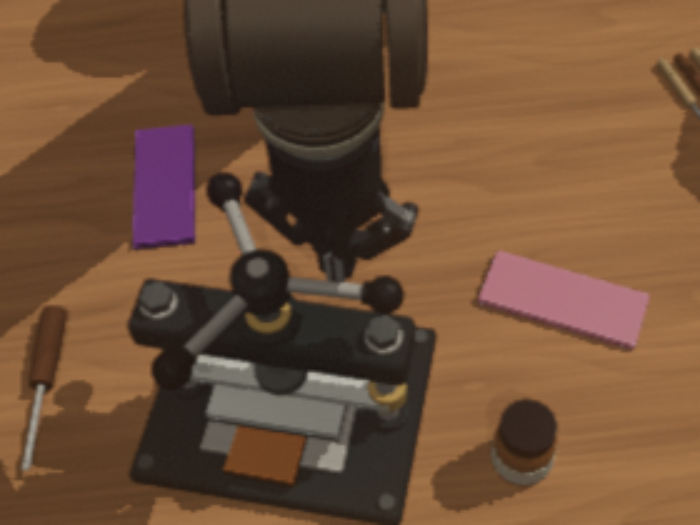

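The spoke is following the finger (contact about 6 N) and the surroundings are untouched. I'm continuing.

Call:
send_rows(moves=[[0, -0.6, 0.2, 0.1, 0], [0, -1.1, 0.3, 0.1, 0], [0, -1.6, 0.4, 0.1, 0], [0, -2.2, 0.4, 0.1, 0], [0, -2.7, 0.4, 0.1, 0], [0, -3.2, 0.4, 0.1, 0], [0, -3.7, 0.3, 0.1, 0], [0, -4.2, 0.1, 0.1, 0], [0, -4.7, -0.1, 0.1, 0], [0, -5.2, -0.3, 0.1, 0], [0, -5.6, -0.6, 0.1, 0], [0, -6.1, -0.9, 0.1, 0]])

```text
time: 4.53
tool_pos: [0.6488, -0.0133, 0.2147]
orientation: [[-0.929, 0.37, -0.007], [0.37, 0.929, 0.001], [0.007, -0.002, -1.0]]
contact_force: [-6.3, 3.9, 2.0]
gripper_width: 0.0001
```

```bash
python3 arc.py 30 5 .06 12 .213
```

```text
now ang 30.160740559247593 r 0.061120920577729033 F [-6.3  3.9  2. ]
[[0, -0.3, -0.4, 0.2, 0], [0, -0.7, -0.8, 0.2, 0], [0, -1.0, -1.2, 0.2, 0], [0, -1.3, -1.7, 0.2, 0], [0, -1.6, -2.1, 0.2, 0], [0, -1.8, -2.6, 0.2, 0], [0, -2.0, -3.1, 0.2, 0], [0, -2.1, -3.6, 0.2, 0], [0, -2.2, -4.1, 0.2, 0], [0, -2.2, -4.6, 0.2, 0], [0, -2.2, -5.2, 0.2, 0], [0, -2.2, -5.7, 0.2, 0]]
```

Call:
send_rows(moves=[[0, -0.3, -0.4, 0.2, 0], [0, -0.7, -0.8, 0.2, 0], [0, -1.0, -1.2, 0.2, 0], [0, -1.3, -1.7, 0.2, 0], [0, -1.6, -2.1, 0.2, 0], [0, -1.8, -2.6, 0.2, 0], [0, -2.0, -3.1, 0.2, 0], [0, -2.1, -3.6, 0.2, 0], [0, -2.2, -4.1, 0.2, 0], [0, -2.2, -4.6, 0.2, 0], [0, -2.2, -5.2, 0.2, 0], [0, -2.2, -5.7, 0.2, 0]])

```text
time: 5.53
tool_pos: [0.6486, -0.0729, 0.2125]
orientation: [[-0.929, 0.37, -0.006], [0.37, 0.929, 0.003], [0.007, 0.001, -1.0]]
contact_force: [3.3, 8.4, -0.9]
gripper_width: -0.0002
```

```bash
python3 arc.py -30 5 .06 8 .212;python3 - <<'E'
from bench import arm
from h import *
o=arm.get_obs()
c=arm.capture("scene");cv2.imwrite("pics/s3.png",cv2.resize(c["img"][100:310,120:400,::-1],None,fx=2.5,fy=2.5))
E
```

```text
now ang -28.77754215992223 r 0.06004673180246459 F [ 3.3  8.4 -0.9]
[[0, 0.1, -0.6, 0.0, 0], [0, 0.3, -1.1, 0.0, 0], [0, 0.4, -1.6, 0.0, 0], [0, 0.7, -2.1, 0.1, 0], [0, 0.9, -2.6, 0.1, 0], [0, 1.3, -3.0, 0.1, 0], [0, 1.6, -3.4, 0.1, 0], [0, 2.0, -3.7, 0.1, 0]]
```

View pics/s3.png

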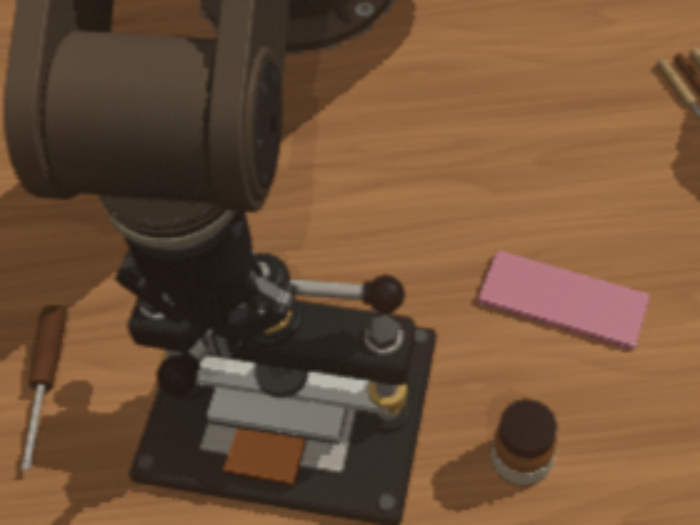

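The handle has turned about 155° and the blank's visible end at crop (265,455) hasn't moved. I'm continuing.

Call:
send_rows(moves=[[0, 0.1, -0.6, 0.0, 0], [0, 0.3, -1.1, 0.0, 0], [0, 0.4, -1.6, 0.0, 0], [0, 0.7, -2.1, 0.1, 0], [0, 0.9, -2.6, 0.1, 0], [0, 1.3, -3.0, 0.1, 0], [0, 1.6, -3.4, 0.1, 0], [0, 2.0, -3.7, 0.1, 0]])

```text
time: 6.25
tool_pos: [0.6225, -0.0998, 0.2156]
orientation: [[-0.929, 0.37, 0.012], [0.37, 0.929, 0.003], [-0.011, 0.007, -1.0]]
contact_force: [27.5, 10.9, 32.8]
gripper_width: 0.0002
```

```bash
python3 arc.py -70 5 .06 6 .211
```

```text
now ang -64.58454734375815 r 0.061766647335340354 F [27.5 10.9 32.8]
[[0, 0.9, -0.6, 0.4, 0], [0, 1.4, -0.9, 0.4, 0], [0, 1.8, -1.2, 0.4, 0], [0, 2.3, -1.4, 0.4, 0], [0, 2.8, -1.5, 0.4, 0], [0, 3.3, -1.7, 0.4, 0]]
```

```bash
python3 - <<'E'
from bench import arm
from h import *
o=arm.get_obs();print(o["contact_force"],o["wrist_torque"],o["time"])
c=arm.capture("scene");np.savez("s4.npz",**c);a=cv2.resize(c["img"][170:310,160:310,::-1],None,fx=4,fy=4)
cv2.imwrite("pics/s4.png",a)
W=cloud(c);W0=cloud(dict(np.load("scene.npz")))
# platen top plate: own rectangle near crop
for px in((235,265),(225,262),(215,263),(240,268),(228,285)): print(px,W0[px[1],px[0]].round(4),W[px[1],px[0]].round(4))
E
```

```text
[27.5164025  10.94679778 32.7612842 ] [ 1.85409371 -4.58787941 -0.03183407] 6.25
(235, 265) [ 0.6317 -0.0409  0.058 ] [ 0.6284 -0.0414  0.0515]
(225, 262) [ 0.6211 -0.0626  0.0572] [ 0.6177 -0.0633  0.0507]
(215, 263) [ 0.7057 -0.0634  0.2225] [ 0.6166 -0.0858  0.0492]
(240, 268) [ 0.6409 -0.0304  0.0593] [ 0.6362 -0.031   0.0496]
(228, 285) [ 0.6674 -0.0607  0.0363] [nan nan nan]
```

View pics/s4.png

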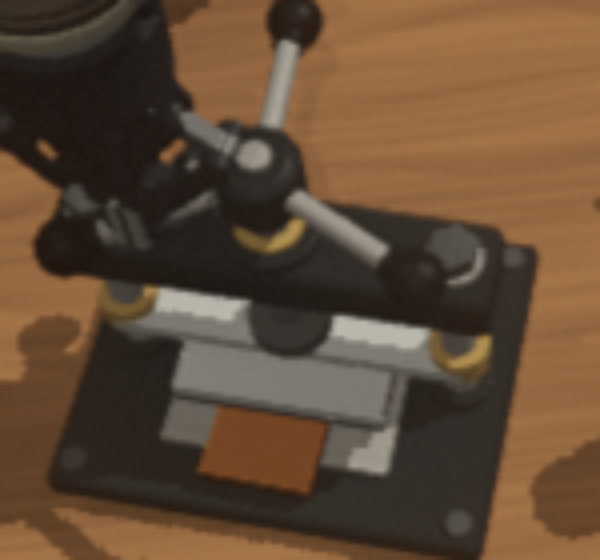

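The platen top reads about 50.5 mm, against 52 mm expected at touch, so the platen is on the blank. The tangential reaction is 30 N at 60 mm. The 33 N vertical force is suspicious, so I'm backing off counter-clockwise, lifting, and checking the handle angle.

Call:
send_rows(moves=[[0, -0.3, 0.5, 0, 0], [0, -0.6, 1.1, 0, 0], [0, -0.9, 1.8, 0, 0], [0, -1.2, 2.5, 0, 0], [0, -1.6, 3.3, 0, 0], [0, -1.6, 3.3, 0, 0]])

```text
time: 6.8
tool_pos: [0.6498, -0.0742, 0.2163]
orientation: [[-0.929, 0.369, 0.012], [0.369, 0.929, 0.002], [-0.01, 0.006, -1.0]]
contact_force: [-0.6, 0.0, 0.1]
gripper_width: 0.0002
```

Call:
send_rows(moves=[[0, 0, 0, -2, 0], [0, 0, 0, -5, 0], [0, 0, 0, -9, 0], [0, 1, 1, -12, 0], [0, 4, 3, -12, 0], [0, 7, 5, -12, 0], [0, 10, 7, -12, 0], [0, 13, 9, -12, 0], [0, 15, 10, -12, 0], [0, 15, 10, -12, 0]])

```text
time: 7.63
tool_pos: [0.5434, 0.0766, 0.3357]
orientation: [[-0.93, 0.367, 0.011], [0.367, 0.93, 0.003], [-0.009, 0.006, -1.0]]
contact_force: [0.4, 0.2, -0.7]
gripper_width: 0.0001
```

```bash
cat > chk.py <<'E'
from bench import arm
from h import *
o=arm.get_obs();print(o["time"],o["tool_pos"],o["contact_force"])
c=arm.capture("scene");W=cloud(c);np.savez("last.npz",**c)
cv2.imwrite("pics/last.png",cv2.resize(c["img"][150:310,130:350,::-1],None,fx=3.5,fy=3.5))
for px in((235,265),(225,262),(240,268)): print(W[px[1],px[0]].round(4))
for n in("scene","top"):
    c=arm.capture(n) if n=="top" else c
    W=cloud(c);m=(W[...,2]>.19)&(W[...,2]<.245)&(np.hypot(W[...,0]-.596,W[...,1]+.044)<.12)
    k,l,st,ce=cv2.connectedComponentsWithStats((m&(c["img"].max(-1)<75)).astype(np.uint8))
    for i in range(1,k):
        if st[i,4]>15:
            p=ray(c,ce[i],.21)-[.596,-.044,0];print(n,st[i,4],p[:2].round(3),np.degrees(np.arctan2(p[1],p[0])).round(1),np.nanmax(W[l==i][:,2]))
E
python3 chk.py
```

```text
7.6333 [0.54338068 0.07662236 0.33569652] [ 0.43018375  0.18692902 -0.6869467 ]
[ 0.6279 -0.0415  0.0506]
[ 0.6183 -0.0632  0.0517]
[ 0.6359 -0.031   0.049 ]
scene 135 [-0.098  0.009] 174.7 0.22742321938925072
scene 444 [ 0.002 -0.001] -27.7 0.23152902653602722
scene 218 [0.054 0.078] 55.3 0.2274615607670982
scene 216 [ 0.039 -0.087] -65.9 0.22828219833158891
top 55 [0.061 0.078] 51.9 0.229607610513147
top 90 [ 0.039 -0.088] -66.0 0.2317193070423062
top 187 [-0.002 -0.001] -165.7 0.234898544232908
top 101 [-0.095  0.007] 175.8 0.23228672985955698
```

View pics/last.png

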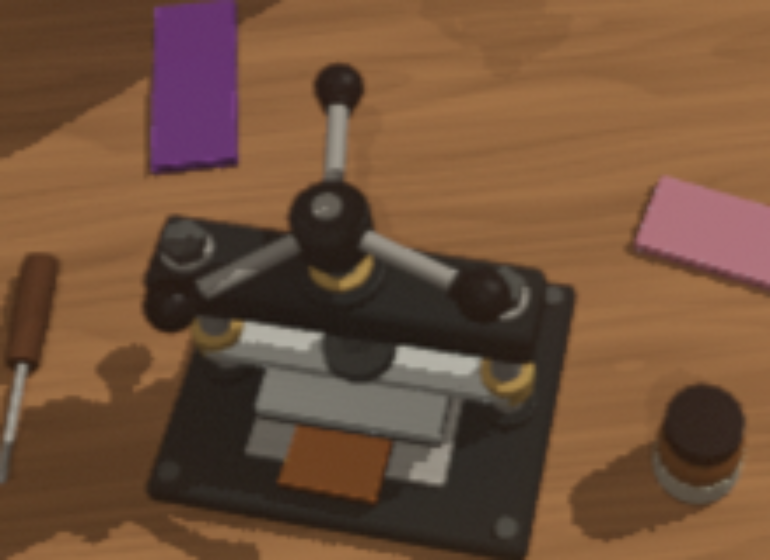

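The spokes now lie at -65.5°, 54° and 175°, a turn of about 3.06 rad. That matches a platen drop of about 7.5 mm at 2.55 mm/rad. In the loaded picture (s4) the knobs were farther clockwise, so the handle sprang back when let go, as expected after hard tightening. Next I'll put a number on that and check the blank and bystanders by mask.

```bash
python3 - <<'E'
from bench import arm
from h import *
H=np.array([.596,-.044])
s0=dict(np.load("scene.npz"));s4=dict(np.load("s4.npz"));t0=dict(np.load("top.npz"))
n=arm.capture("scene");t=arm.capture("top");L=dict(np.load("last.npz"))
for nm,c,px in(("s4 A",s4,(233.2,175.5)),("last A",L,(226.6,174.9)),("now A",n,(226.6,174.9)),("s4 C",s4,(262.5,238.8)),("last C",L,(268,233.4))):
    p=ray(c,px,.211)[:2]-H;print(nm,np.degrees(np.arctan2(p[1],p[0])).round(1))
print("handle px change last->now",np.abs(n["img"].astype(int)-L["img"])[165:260,175:285].mean())
def cen(c,box,lo,hi,z):
    x0,y0,x1,y1=box;m=cv2.inRange(cv2.cvtColor(c["img"],cv2.COLOR_RGB2HSV)[y0:y1,x0:x1],lo,hi)
    M=cv2.moments(m,True);return (M["m00"],ray(c,(x0+M["m10"]/M["m00"],y0+M["m01"]/M["m00"]),z).round(4))
for nm,a,b,box,lo,hi,z in(
 ("blank far end",s0,n,(205,268,245,300),(3,150,90),(14,255,255),.036),
 ("clamp",s0,n,(200,330,280,380),(22,150,90),(35,255,255),.015),
 ("jar",s0,n,(314,255,346,275),(0,0,0),(179,255,60),.075),
 ("driver",s0,n,(128,220,150,255),(0,80,20),(12,255,110),.02)):
    print(nm,cen(a,box,lo,hi,z),cen(b,box,lo,hi,z))
print(arm.get_obs()["contact_force"])
E
```

```text
s4 A 166.0
last A 174.3
now A 174.3
s4 C 46.8
last C 55.9
handle px change last->now 0.9427751196172249
blank far end (503.0, array([ 0.6571, -0.0653,  0.036 ])) (471.0, array([ 0.6589, -0.0659,  0.036 ]))
clamp (794.0, array([ 0.8109, -0.0524,  0.015 ])) (779.0, array([ 0.8112, -0.0526,  0.015 ]))
jar (269.0, array([0.6737, 0.163 , 0.075 ])) (263.0, array([0.6736, 0.1632, 0.075 ]))
driver (307.0, array([ 0.5108, -0.2704,  0.02  ])) (313.0, array([ 0.5117, -0.2704,  0.02  ]))
[ 0.11515314 -0.02859293 -0.19737004]
```

```bash
python3 -c "
from bench import arm
print(arm.job_done(),arm.get_obs()['time'])"
```

```text
the job is handed in; nothing more can be done
the job is handed in; nothing more can be done
```

The press is closed on the brown blank and the job is handed in, after about 8 s of the 48 s allowed. I pushed one spoke about 175° (3.06 rad) clockwise with shut fingers, then drew back clear of everything.

**Clamping:** I infer a firm clamp rather than having measured it.
- The platen's top surface dropped about 7.5 mm to about 50.5 mm. About 52 mm is expected where it meets the blank, but my depth reading is only good to about 2 mm.
- The last push met about 30 N of resistance 60 mm from the axis, roughly 1.8 N m.
- The handle sprang back about 0.15 rad when released, then stayed still between two later pictures. With 0.25 N m of friction holding the screw, that suggests a clamp force well above 20 N.
- I could not read the absolute handle angle directly.

**Blank and bystanders:** The clamp, jar and screwdriver are all within 1 mm of where they were. The visible end of the blank reads about 2 mm different, probably because the lowered platen now hides more of it.

**Unexplained:** During the final push the tool also felt about 33 N upward. I took it for friction against the rod and it vanished on backing off, but I did not confirm the cause.

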